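# Seat the star jig block on its parallels in the vise

### The job

The aluminium star jig block is nipped in the small bench vise but sits proud of the two steel parallels beneath it, and the front parallel (the one nearer the robot) has crept out to the robot's left. Push the front parallel back in until its ends are level with the rear one's, then tap or press the block down, feeling your way and without banging on it, until both its ends sit fully home and tight on the parallels. Finally push lightly on an end of the front parallel to check that it no longer slides, and leave the rest of the bench as it is.

Things in the scene. Friction and masses are not known exactly. Their poses are not given: they have to be found in the camera images.
- vise: Dark blue-grey bench vise, bolted down. Origin: centre of its underside, on the bench. x: across the jaws, front jaw (robot's side, with screw and bar) to rear; y: along the jaws, to the left; z: up. Bed 200 (x) by 110 (y), top at z = 35 mm; on it a packing plate, 1 to 9 mm proud. Jaws 47 mm apart, 100 long, tops at z = 80. Beyond y = +-55 mm only the bars' ends and clamps 20 high (x = 40 to 90, to y = +-86).
- block: Aluminium jig block, 46 (x) by 90 (y) mm and about 25 to 30 mm high, dark star on top, held in the jaws by friction; can only go up and down and rock about x. Origin: centre of its underside; axes as the vise's. Starts with its top at z = 101 to 103 mm in the vise frame, rocked up to 0.05 rad; seated flat, its top lies anywhere at z = 88 to 96, as the packing under the parallels makes it. Over 35 N is too hard.
- block_left (a point): Point on the block's top, on its centre line, 33 mm from the centre towards the left (+y) end: a good place to press. Pressed here the block yields at about 3 to 12 N and stays where it is left, so that the other end may be left standing proud. An end is home when it stops yielding and it bears a steady 15 N or so; so pressed at both ends, the block clamps the parallels against a nudge of 2 to 4 N.
- block_right (a point): The same at the right (-y) end, 33 mm from the centre.
- parallel_front: Steel bar, 10 (x) by 160 (y) mm, 20 to 25 mm tall, 150 g, loose, on edge on the packing plate under the block, 2 mm from the front jaw (x = -16 mm in the vise frame). Origin: centre of its underside, at z = 36 to 44 there; y along its length. Starts 16 to 30 mm out to the left (+y); level with the rear one its origin is at y = 0, each end 25 mm beyond the bed. Slides under 1 to 2 N while the block is up.
- parallel_rear: The same bar in front of the rear jaw, at x = +16 mm in the vise frame, at y = 0 within 2 mm at the start.
- star_green: Bystander: flat green glass star, 90 mm across, lying on the left tray.
- star_pink: Bystander: flat pink glass star, 100 mm across, lying on the right tray.
- spool: Bystander: grey solder spool, 52 mm diameter, 45 mm high, on the right tray.
- tub: Bystander: open clear plastic tub, 68 mm wide, 32 mm high, on the left tray.
- mallet: Bystander: mallet with rubber head, 240 mm long, lying on the bench to the right of the vise.
- flux_brush: Bystander: brush, 170 mm long, on the right tray.
- flux_jar: Bystander: amber jar with black cap, 56 mm diameter, 75 mm high, behind the vise to the left.
- spare_parallel: Bystander: another steel bar like the two parallels, lying loose on the bench behind the vise. Not to be used.

How it is judged (in metres and radians):
On the way, in this order (a step that is already met when the one before it is completed fails the run):
1. the front parallel is pushed back in, level with the rear one, while the block is still up (y of parallel_front in the frame of vise between -0.007 and 0.007 m and angle between the y axis of each of parallel_front, parallel_rear and the y axis of vise, either way round below 0.12 rad and y of parallel_rear in the frame of vise between -0.007 and 0.007 m), for 0.1 s.
2. the block is pressed down until it sits flat and tight on both parallels (all of step 1 and angle between block's own z axis and vertical below 0.012 rad and contact force between block and parallel_front above 1 N and contact force between block and parallel_rear above 1 N), for 0.2 s.
3. the front parallel is nudged with at least 1 N while the block is seated, and stays (all of step 2 and contact force between the fingers and parallel_front above 1 N), for 0.02 s.
At the end, for the whole second after the job is handed in: The block stands upright within 0.012 rad (flat on the parallels) and bears on each parallel with more than 1 N; both parallels lie along the jaws (within 0.12 rad) with their middles within 7 mm of the vise's middle, at rest (all of step 2 and linear speed of each of parallel_front, parallel_rear below 0.01 m/s); the robot touches nothing.
It fails at once if the block is pressed or struck with more than 35 N (contact force between any of the fingers, the arm and block above 35 N).
It fails at once if a bystander is moved by more than 25 mm (distance of any of star_green, star_pink, spool, tub, mallet, flux_brush, flux_jar, spare_parallel from where it was at the start of the episode above 0.025 m).
It also fails if it takes over 72 s, if anything falls off the work surface, if the arm or the gripper's body presses on something with over 40 N, if the wrist force passes 120 N, or if a joint passes its speed limit or range.

### The arm

A 6-joint arm with a two-finger parallel gripper is mounted at the origin on the work surface. World frame = base frame: x ahead of the robot, y to its left, z up, the work surface at z = 0. Lengths are in m, angles in degrees, forces in N, time in s.
With the tool pointing down it reaches from about 0.275 to 0.725 m from the base axis. Payload 5.6 kg.
Tool frame: the origin (TCP) lies at the very end of the fingers, on their centre line; the grasp point (between the pads) lies 19 mm behind it (env.grasp_offset is the distance from the TCP to the grasp point, in m); y points along the fingers, x is the direction in which the jaws open and shut, and the axes are right-handed (so a half turn about y gives the same grasp; the last joint's range is limited). The gripper opens to 85 mm and grips with 20 to 120 N. Pads are 22 mm wide; open, the fingers measure 114 mm over their backs; the gripper's body (76 mm by 85 mm) begins 54 mm behind the grasp point. The pads swing forward as they close: fully open they stand 13 mm farther back than shut.
Start: joints at [89.53, 14.616, 6.199, 0, -81.583, -16.306], TCP at [0.159, 0.527, 0.231] pointing down, gripper open.
Joint ranges: [-168.99, 168.99], [-69.2, 112.95], [-62.41, 85.93], [-164.36, 98.24], [-168.68, -3.75], [-174.98, 174.98]. Speed limits (degrees/s): [147.25, 147.25, 180, 180, 180, 180].

### API

Orientations are given as [roll, pitch, yaw] about the fixed x, y, z axes, in that order (R = Rz(yaw) Ry(pitch) Rx(roll)).
In Python, from cell import env gives the robot as it stands.
- The arm moves only by the tool send_rows, never from a script. Its argument "increments" is one flat list of numbers, 6 for each row, row after row: the shift along the tool's x, y, z in m, then the turn, a rotation vector about the tool's x, y, z in degrees. In form: [tx, ty, tz, wx, wy, wz, tx, ty, tz, wx, wy, wz, ...]. A call has 1 to 8 rows; each row is the pose to reach, as a shift and turn from the pose commanded when the call began, along the tool's axes at that moment; what a row does not reach only later rows make up. A row lasts 1/8 s, in which the tool goes at most 62.5 mm and 10.7 degrees, less where a joint would pass 70% of its speed; a pose out of reach is approached as far as the arm can. A call with a gripper value outside its range is refused whole. "claw" is the closure, from 0 (fully open) to 1 (shut), set as the call begins (left out, the last holds). The fingers move at their own pace and stop on an object; "force" is the grip in N (left out, the last holds). Time passes only in rows, so rows that repeat a pose let the fingers close. It gives the time, the measured TCP pose, the force and the opening at its end, in the units of the state.
- env.observe(): the state, without advancing time (a new reading comes with each control period).
- env.camera(name): name is "scene" or "side" or "wrist"; returns a dict with "image" (384x512x3 uint8, red, green, blue), "z_map" (384x512 float32, m along the optical axis (not along the pixel's ray), 0 where there is no reading), "fx", "fy", "cx", "cy" (pixels), "eye" and "rotation" of the camera in the world; the wrist camera has in their place "mount" (4x4, takes a point from camera to tool coordinates, whose origin is the TCP and whose axes are the tool frame's). Camera axes: x right, y up, looking along -z (the intrinsics and any distortion apply to the point x, -y, -z); pixel columns grow to the right and rows downward; lengths in m; the calibration is good to about 2 mm. A picture is of the moment at which its call begins: read the wrist's pose just before it.
- env.finish_job(): hands the job in, once; it reports no verdict.
The state is a dict: "clock": time; "q": joint angles; "qd": joint speeds; "joint_torque": joint torques, N m; "ee_pos": TCP position; "tcp_rot": TCP orientation; "force": force on the tool from outside, world axes, zero at the start; "wrist_torque": the same for the moment, N m; "grip_width": opening from 0.0 (shut) to 1.0 (fully open).
Only numpy, scipy, OpenCV 4.12 (cv2) and the standard library are available. Lean on these libraries where they do the work, as an engineer would, in place of code of your own. Each camera call takes 0.05 s, during which the arm holds its last target.

## Working session

There is one attempt and no reset: what is moved stays moved. The work goes in short steps, Python scripts to look and compute and a tool call to move; the robot and the scene stay as the last step left them, time stands still between calls to the robot, and variables do not carry over. Pictures are saved under pics/ and viewed, and the job is handed in when it is done.

Besides the shell and the picture viewer there is one more tool, called as name(argument=value, ...) on one line, values as JSON. send_rows: Moves the arm, as the interface text tells. Its arguments: {"type":"object","properties":{"increments":{"type":"array"},"claw":{"type":"number"},"force":{"type":"number"}},"required":["increments"]}

```bash
ls; mkdir -p pics
python3 - <<'E'
from cell import env
import cv2,numpy as np
s=env.observe();print({k:np.round(v,4) for k,v in s.items()})
for n in ["scene","side","wrist"]:
    c=env.camera(n); cv2.imwrite(f"pics/{n}0.png",c["image"][:,:,::-1]); np.savez(f"pics/{n}0.npz",**c)
    print(n,{k:np.round(v,4).tolist() for k,v in c.items() if k not in("image","z_map")})
E
```

```text
pics
{'clock': np.float64(0.0), 'q': array([ 8.95309e+01,  1.46532e+01,  6.12910e+00, -2.78000e-02,
       -8.15839e+01, -1.63060e+01]), 'qd': array([-0.0787,  0.0126,  0.0917, -0.0802, -0.0802,  0.0824]), 'joint_torque': array([-1.50000e-03, -3.86629e+01,  2.37938e+01,  5.36550e+00,
       -6.20000e-03, -0.00000e+00]), 'ee_pos': array([0.1585, 0.5261, 0.2304]), 'tcp_rot': array([ -89.996 ,   -0.1114, -106.7792]), 'force': array([ 0.1139,  0.2573, -0.7851]), 'wrist_torque': array([-0.0061,  0.0026,  0.0226]), 'grip_width': np.float64(0.9969)}
scene {'fx': 467.8642, 'fy': 467.8642, 'cx': 262.7092, 'cy': 198.3683, 'eye': [1.1483, 0.768, 1.4], 'rotation': [35.8539, 0.6099, 140.6275]}
side {'fx': 470.5565, 'fy': 470.5565, 'cx': 264.0075, 'cy': 196.9889, 'eye': [0.2004, -1.1804, 0.8633], 'rotation': [58.1064, -1.2571, -15.7112]}
wrist {'fx': 293.317, 'fy': 293.317, 'cx': 255.3049, 'cy': 187.1425, 'mount': [[1.0, 0.0005, -0.0011, -0.0009], [-0.0012, 0.3062, -0.952, -0.1433], [-0.0001, 0.952, 0.3062, 0.0794], [0.0, 0.0, 0.0, 1.0]]}
```

View pics/scene0.png

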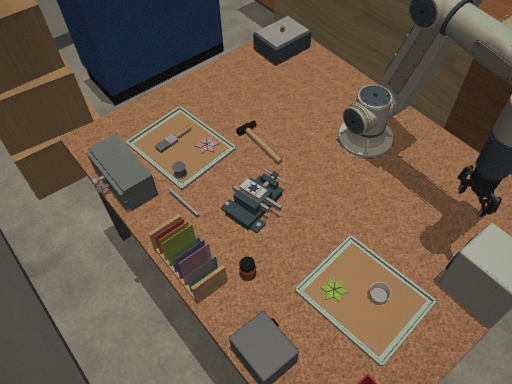

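View pics/side0.png

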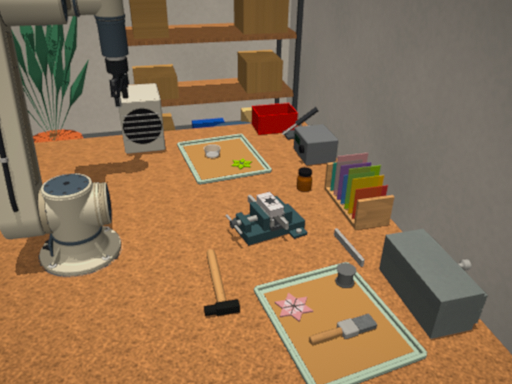

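View pics/wrist0.png

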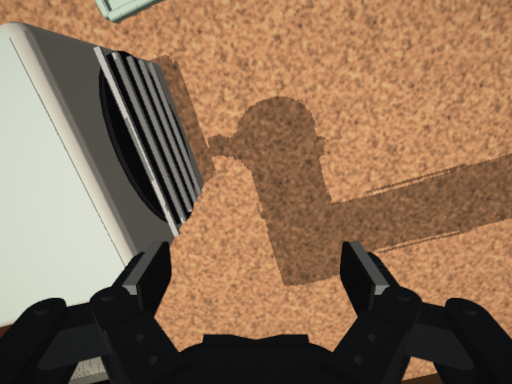

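Scene picture: vise around (255,200), parallel sticking out at its right (275,206). Side picture: vise at (268,218). Now measuring from the depth map.

```bash
cat > h.py <<'E'
import numpy as np,cv2
from scipy.spatial.transform import Rotation as R
def rpy(a): return R.from_euler('xyz',a,degrees=True).as_matrix()
def pose(c,st=None):
    if 'eye' in c: return rpy(c['rotation']),np.array(c['eye'])
    M=np.array(c['mount']);Rt=rpy(st['tcp_rot']);return Rt@M[:3,:3],Rt@M[:3,3]+np.array(st['ee_pos'])
def cloud(c,st=None):
    Rm,t=pose(c,st);z=c['z_map'];v,u=np.mgrid[:z.shape[0],:z.shape[1]]
    p=np.stack([(u-c['cx'])/c['fx']*z,-(v-c['cy'])/c['fy']*z,-z],-1)
    return p@Rm.T+t
def load(f):
    d=np.load(f);return {k:d[k] for k in d}
E
python3 - <<'E'
from h import *
for n in ["scene","side"]:
    c=load(f"pics/{n}0.npz");P=cloud(c)
    if n=="scene": box=(215,165,75,70)
    else: box=(222,185,90,62)
    x,y,w,h=box
    im=cv2.resize(c['image'][y:y+h,x:x+w,::-1],None,fx=8,fy=8,interpolation=cv2.INTER_CUBIC); cv2.imwrite(f"pics/{n}0z.png",im)
    Q=P[y:y+h,x:x+w]
    # block top
    m=(Q[...,2]>0.09)&(Q[...,2]<0.115)
    print(n,m.sum(),Q[m].mean(0),cv2.minAreaRect(Q[m][:,:2].astype(np.float32)*1000), np.percentile(Q[m][:,2],[5,50,95]))
    print('table z',np.median(P[300:,150:250,2][P[300:,150:250,2]<.05]))
E
```

```text
scene 311 [ 0.56283582 -0.02163449  0.0988359 ] ((561.61767578125, -24.333057403564453), (53.04806900024414, 94.57318878173828), 9.88519287109375) [0.09203625 0.09910539 0.10449236]
table z -0.7492782171295245
side 337 [ 0.55842287 -0.03479407  0.10058501] ((559.5908203125, -27.339405059814453), (49.38224792480469, 96.92053985595703), 12.904943466186523) [0.09196482 0.10158834 0.10503939]
table z 0.0001760850012738624
```

```bash
sleep 0
```

```text
(no output)
```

View pics/scene0z.png

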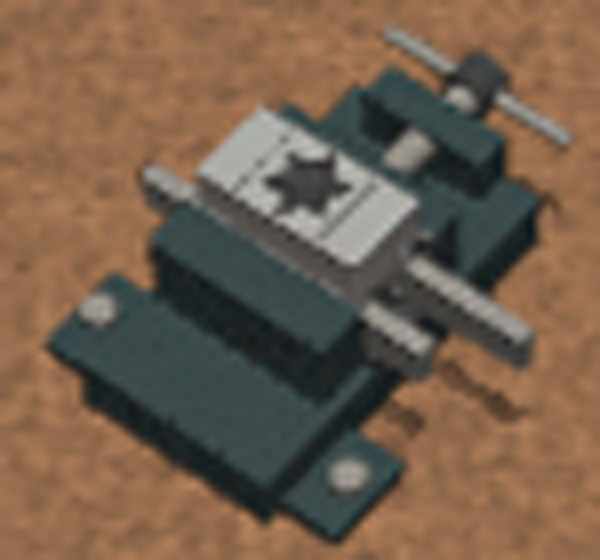

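View pics/side0z.png

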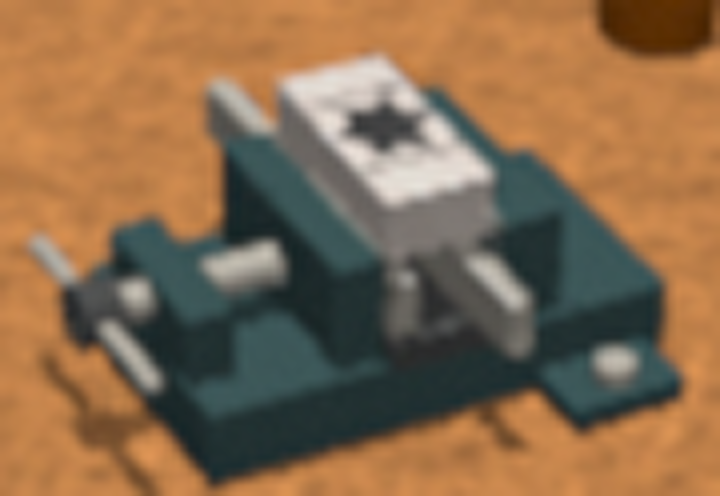

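```bash
cat >> h.py <<'E'
def plan(target,yaw,st,n=8):
    "rounded tool-frame shift + rotvec from the present pose to target, tool down with given yaw"
    R0=rpy(st['tcp_rot']);Rt=rpy([-90,0,yaw])
    d=R0.T@(np.array(target)-np.array(st['ee_pos']));w=R.from_matrix(R0.T@Rt).as_rotvec(degrees=True)
    print('shift',np.round(d,4),'turn',np.round(w,2),'dist',np.linalg.norm(d))
E
python3 - <<'E'
from h import *; from cell import env
plan([.55,.035,.225],-170,env.observe())
E
```

```text
shift [0.3574 0.0061 0.5165] turn [-5.000e-02  6.322e+01  7.000e-02] dist 0.6281487227762552
```

send_rows(increments=[0.0255,0,0.037,0,4.5,0,0.051,0,0.074,0,9,0,0.0765,0,0.111,0,13.5,0,0.102,0,0.148,0,18,0,0.1275,0,0.185,0,22.5,0,0.153,0,0.222,0,27,0,0.1785,0.001,0.259,0,31.5,0,0.204,0.001,0.296,0,36,0], claw=1, force=60)

```text
clock: 1.15
ee_pos: [0.3838, 0.2445, 0.2301]
tcp_rot: [-90.0, -0.0, -142.9]
force: [-0.3, 0.6, -0.6]
grip_width: 0.0
```

Run:
```python
from h import *; from cell import env
plan([.55,.035,.225],-170,env.observe())
```

```text
shift [-0.0063  0.0051  0.2673] turn [0.000e+00 2.709e+01 2.000e-02] dist 0.2674679748205346
```

send_rows(increments=[-0.001,0.001,0.04,0,4.5,0,-0.002,0.002,0.08,0,9,0,-0.003,0.002,0.12,0,13.5,0,-0.004,0.003,0.16,0,18,0,-0.005,0.004,0.2,0,22,0,-0.006,0.005,0.24,0,25,0,-0.006,0.005,0.267,0,27,0,-0.006,0.005,0.267,0,27,0])

```text
clock: 2.15
ee_pos: [0.55, 0.0355, 0.2244]
tcp_rot: [-90.0, -0.1, -169.9]
force: [-0.8, -0.5, -0.3]
grip_width: 0.003
```

Run:
```python
from h import *; from cell import env
s=env.observe();print(s['ee_pos'],s['tcp_rot'])
c=env.camera("wrist"); cv2.imwrite("pics/w1.png",cv2.resize(c["image"][:,:,::-1],(800,600),interpolation=cv2.INTER_CUBIC)); np.savez("pics/w1.npz",**c)
np.savez("pics/w1s.npz",ee_pos=s['ee_pos'],tcp_rot=s['tcp_rot'])
```

```text
[0.54995562 0.03548642 0.22435102] [-8.99849228e+01 -9.43560946e-02 -1.69929443e+02]
```

View pics/w1.png

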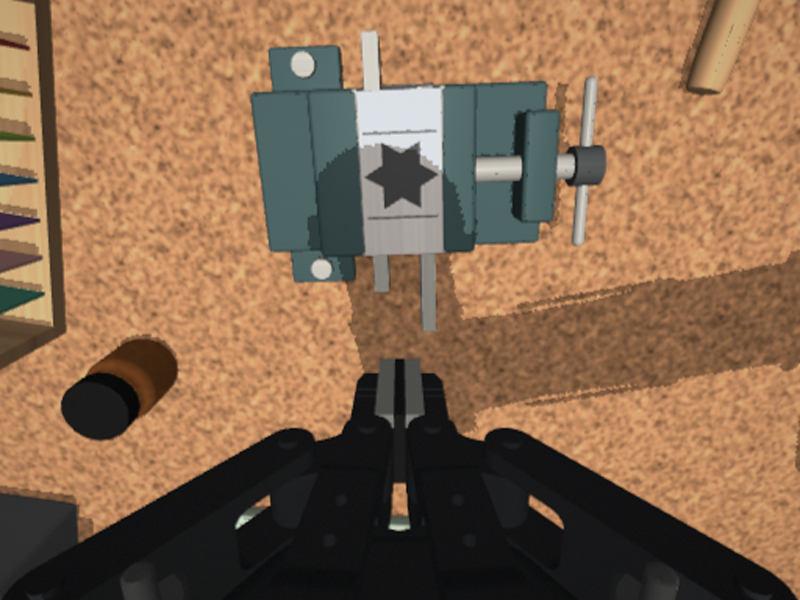

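Wrist picture (800-wide): block corners near (357,90),(443,88),(443,253),(365,255); front parallel's left end at (429,330), rear's at (381,291) and right end (370,32).

Run:
```python
from h import *
c=load("pics/w1.npz");s=load("pics/w1s.npz");P=cloud(c,s)
Z=P[...,2]
uu,vv=np.meshgrid(np.arange(512),np.arange(384))
roi=(uu>160)&(uu<390)&(vv>15)&(vv<215)
print('table',np.median(Z[250:300,30:60]), np.median(Z[100:200,60:140]))
m=roi&(Z>.088)&(Z<.115)
r=cv2.minAreaRect(P[m][:,:2].astype(np.float32)*1000);print('blocktop',m.sum(),r)
Q=P[cv2.erode(m.astype(np.uint8),np.ones((5,5)))>0];A=np.c_[Q[:,:2],np.ones(len(Q))];k=np.linalg.lstsq(A,Q[:,2],rcond=None)[0];print('plane',k,'z at ctr',k@[*(np.array(r[0])/1000),1])
# jaws tops ~0.08
m=roi&(Z>.074)&(Z<.086);q=P[m];print('jaws',cv2.minAreaRect(q[:,:2].astype(np.float32)*1000),np.median(q[:,2]))
# bed top .035 & vise body overall
for p in [(275,210),(275,200),(274,185),(244,185),(243,178),(237,25),(237,35),(238,50),(230,120),(170,100)]:
    print(p,np.round(P[p[1],p[0]],4))
```

```text
table 0.0009998801738234087 0.0006781147204957538
blocktop 5539 ((560.47900390625, -25.50274658203125), (46.22104263305664, 90.29566192626953), 12.1830415725708)
plane [-0.00781994  0.03676548  0.10861056] z at ctr 0.10329002115756102
jaws ((564.182861328125, -23.776729583740234), (99.08015441894531, 99.99498748779297), 12.159455299377441) 0.08070893961193476
(275, 210) [0.5214 0.0764 0.0659]
(275, 200) [0.5238 0.0646 0.0663]
(274, 185) [0.5281 0.0482 0.0656]
(244, 185) [0.56   0.053  0.0681]
(243, 178) [0.5623 0.0456 0.0676]
(237, 25) [ 0.5912 -0.0965  0.0683]
(237, 35) [ 0.59   -0.0886  0.0674]
(238, 50) [ 0.5872 -0.0763  0.0667]
(230, 120) [ 0.5841 -0.0129  0.0803]
(170, 100) [ 0.6544 -0.0181  0.0353]
```

```bash
cat >> h.py <<'E'
YAW=12.18;V=np.array([.5603,-.0246])
xh=np.array([np.cos(np.radians(YAW)),np.sin(np.radians(YAW))]);yh=np.array([-xh[1],xh[0]])
def tov(P): d=P[...,:2]-V; return np.stack([d@xh,d@yh,P[...,2]],-1)
def w(x,y,z): p=V+x*xh+y*yh; return [p[0],p[1],z]
E
python3 - <<'E'
from h import *
c=load("pics/w1.npz");s=load("pics/w1s.npz");P=tov(cloud(c,s)).reshape(-1,3)
def ext(n,sel):
    q=P[sel]; print(n,len(q),'x',np.round(np.percentile(q[:,0],[1,50,99])*1e3,1),'y',np.round(np.percentile(q[:,1],[0.5,1,5,95,99,99.5])*1e3,1),'z',np.round(np.percentile(q[:,2],[5,50,95]),4))
z=P[:,2];x=P[:,0];y=P[:,1]
t=(z>.058)&(z<.074)
ext('frontL',t&(abs(x+.016)<.008)&(y>.055)&(y<.14))
ext('rearL',t&(abs(x-.016)<.008)&(y>.055)&(y<.14))
ext('rearR',t&(abs(x-.016)<.008)&(y<-.055)&(y>-.14))
ext('bed',(z>.03)&(z<.04)&(abs(x)<.12)&(abs(y)<.1))
ext('jaws',(z>.075)&(z<.086)&(abs(x)<.12)&(abs(y)<.1))
ext('block',(z>.09)&(z<.112)&(abs(x)<.04)&(abs(y)<.06))
E
```

```text
frontL 449 x [-20.5 -15.8 -11. ] y [ 55.2  55.3  57.5 105.9 108.5 108.8] z [0.0658 0.0671 0.0682]
rearL 202 x [11.  15.8 20.9] y [55.2 55.2 55.9 76.9 77.6 77.6] z [0.0658 0.067  0.0682]
rearR 354 x [10.9 15.8 20.8] y [-81.3 -81.2 -80.2 -56.3 -55.3 -55.2] z [0.0657 0.0672 0.0685]
bed 6324 x [-96.9  65.2  98.6] y [-54.6 -54.1 -51.1  49.3  53.4  54.1] z [0.0344 0.0358 0.0371]
jaws 5458 x [-44.7  28.7  52.6] y [-49.4 -48.9 -45.5  43.4  48.1  48.9] z [0.0793 0.0807 0.082 ]
block 5539 x [-22.5  -0.   22.5] y [-45.5 -45.1 -42.   38.5  42.7  43.3] z [0.1011 0.1032 0.1051]
```

Run:
```python
from h import *; from cell import env
s=env.observe()
plan(w(-.016,.145,.12),YAW-180,s)
print(tov(np.array(s['ee_pos'])))
```

```text
shift [ 0.0211  0.1046 -0.0824] turn [ 0.01 -2.03  0.07] dist 0.13487433607648477
[0.00230562 0.06185999 0.22461228]
```

send_rows(increments=[0.005,0.025,-0.02,0,-1,0,0.011,0.055,-0.045,0,-2,0,0.016,0.085,-0.07,0,-2,0,0.021,0.105,-0.082,0,-2,0,0.021,0.13,-0.082,0,-2,0,0.021,0.155,-0.082,0,-2,0,0.021,0.175,-0.082,0,-2,0,0.021,0.175,-0.082,0,-2,0])

```text
clock: 3.2
ee_pos: [0.5127, 0.114, 0.0492]
tcp_rot: [-90.0, -0.2, -167.7]
force: [0.0, 0.7, 0.3]
grip_width: -0.001
```

Run:
```python
from h import *; from cell import env
s=env.observe()
print(tov(np.array(s['ee_pos'])),s['tcp_rot'],s['force'])
plan(w(-.016,.128,.049),YAW-180,s)
```

```text
[-0.01729665  0.14552069  0.04915637] [ -89.9667553    -0.18734967 -167.71012898] [0.01576998 0.70222643 0.29004714]
shift [-0.0013  0.0002  0.0175] turn [-0.03  0.11  0.19] dist 0.01756929786774174
```

send_rows(increments=[-0.001,0,0.006,0,0,0,-0.001,0,0.012,0,0,0,-0.001,0,0.018,0,0,0,-0.001,0,0.023,0,0,0,-0.001,0,0.028,0,0,0,-0.001,0,0.033,0,0,0,-0.001,0,0.038,0,0,0,-0.001,0,0.042,0,0,0])

```text
clock: 4.2
ee_pos: [0.5243, 0.0728, 0.0504]
tcp_rot: [-90.0, 0.0, -167.8]
force: [-0.8, 1.6, 0.9]
grip_width: -0.0
```

Run:
```python
from h import *; from cell import env
s=env.observe()
print(tov(np.array(s['ee_pos'])),s['tcp_rot'],s['force'])
c=env.camera("wrist"); cv2.imwrite("pics/w2.png",c["image"][:,:,::-1])
P=tov(cloud(c,s)).reshape(-1,3)
x,y,z=P.T
for n,q in (('fR',P[(z>.058)&(z<.074)&(abs(x+.016)<.008)&(abs(y)>.05)&(abs(y)<.12)]),('rear',P[(z>.058)&(z<.074)&(abs(x-.016)<.008)&(abs(y)>.05)&(abs(y)<.12)])):
    print(n,len(q),np.round(np.percentile(q[:,1],[0,1,5,95,99,100])*1e3,1) if len(q) else '')
c=env.camera("side"); cv2.imwrite("pics/s2.png",cv2.resize(c["image"][185:247,222:312,::-1],None,fx=8,fy=8,interpolation=cv2.INTER_CUBIC))
```

```text
[-0.01459521  0.10281579  0.05037408] [-9.00075853e+01  1.63579308e-02 -1.67774286e+02] [-0.82662111  1.64984509  0.85443421]
fR 2138 [51.6 52.  53.8 95.7 96.6 97.2]
rear 1390 [51.7 51.8 53.  76.7 78.  78.5]
```

View pics/w2.png

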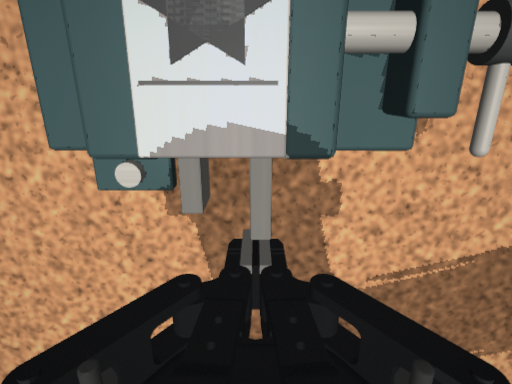

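View pics/s2.png

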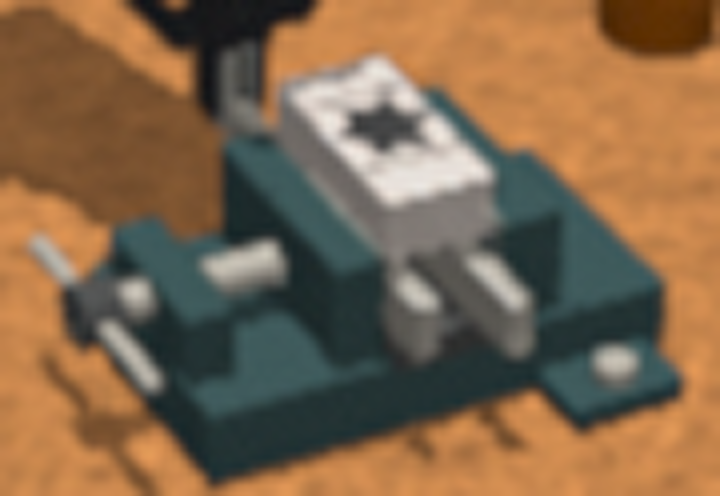

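Run:
```python
from h import *; from cell import env
s=env.observe(); c=env.camera("wrist");P=tov(cloud(c,s))
for r in range(222,252,2): print(r,np.round(P[r,255]*1e3,1),np.round(P[r,264]*1e3,1),c['image'][r,255],c['image'][r,264])
```

```text
222 [-13.5  81.8  68. ] [-17.7  81.9  67.6] [131 128 122] [132 130 123]
224 [-13.5  83.4  66.6] [-17.7  83.4  66.6] [131 128 122] [132 130 123]
226 [-13.5  84.1  67.4] [-17.7  84.5  66.5] [130 127 122] [132 129 123]
228 [-13.5  85.2  67.3] [-17.7  85.4  66.9] [130 128 122] [131 129 123]
230 [-13.5  86.3  67.2] [-17.7  86.   67.8] [131 128 122] [132 129 124]
232 [-13.5  87.1  67.6] [-17.8  87.5  66.9] [130 128 122] [131 129 123]
234 [-13.5  88.6  66.6] [-17.7  88.   67.9] [130 128 122] [130 128 122]
236 [-13.5  89.4  67.3] [-17.8  89.5  67.1] [131 128 123] [131 128 122]
238 [-13.5  90.8  66.6] [-17.8  90.3  67.5] [129 126 120] [130 128 121]
240 [-13.5  92.1  66.1] [-17.8  91.7  66.8] [29 28 27] [79 77 75]
242 [-13.5  91.9  68.5] [-17.7  91.8  68.8] [16 15 15] [76 75 72]
244 [-13.5  92.   70.2] [-17.7  91.7  70.8] [14 14 13] [77 76 73]
246 [-13.5  92.2  71.7] [-17.7  92.2  71.7] [15 15 15] [77 75 73]
248 [-13.5  91.5  75. ] [-17.6  91.8  74.4] [14 14 15] [77 76 73]
250 [-13.5  92.   75.8] [-17.6  92.3  75.4] [13 12 13] [76 75 73]
```

Front bar's end is at y≈91.5 against the finger (pixel (258,239)); rear's end ≈78. Push another 12.5 mm.

send_rows(increments=[0,0,0.003,0,0,0,0,0,0.006,0,0,0,0,0,0.009,0,0,0,0,0,0.011,0,0,0,0,0,0.0125,0,0,0,0,0,0.0125,0,0,0,0,0,0.0125,0,0,0])

```text
clock: 5.22
ee_pos: [0.5269, 0.0607, 0.0504]
tcp_rot: [-90.0, 0.0, -167.8]
force: [0.4, 0.5, -0.3]
grip_width: 0.003
```

Run:
```python
from h import *; from cell import env
s=env.observe(); print(tov(np.array(s['ee_pos'])),s['force'])
c=env.camera("wrist");P=tov(cloud(c,s)); cv2.imwrite("pics/w3.png",c["image"][:,:,::-1])
for r in range(226,246,2): print(r,np.round(P[r,255]*1e3,1),np.round(P[r,264]*1e3,1),c['image'][r,255],c['image'][r,264])
x,y,z=P.reshape(-1,3).T;m=(z>.062)&(z<.072)&(abs(x-.016)<.004)&(y>.05);print('rear',np.percentile(y[m],[99,100]))
```

```text
[-0.01465032  0.09046376  0.05036963] [ 0.40713544  0.52507681 -0.25288745]
226 [-13.2  72.2  67.2] [-17.5  71.8  68. ] [135 132 126] [136 134 127]
228 [-13.2  73.3  67.1] [-17.5  72.9  67.9] [134 132 126] [136 134 127]
230 [-13.2  74.6  66.6] [-17.5  74.4  67. ] [134 132 125] [135 133 127]
232 [-13.2  75.5  66.8] [-17.6  75.7  66.6] [135 133 126] [136 133 127]
234 [-13.2  76.6  66.8] [-17.6  76.8  66.4] [134 132 126] [135 133 126]
236 [-13.2  77.6  67. ] [-17.5  77.   68. ] [134 132 126] [136 133 126]
238 [-13.2  78.7  66.8] [-17.6  78.4  67.4] [129 126 120] [129 127 120]
240 [-13.2  80.2  66. ] [-17.6  79.8  66.8] [15 15 15] [79 78 75]
242 [-13.2  79.6  69.2] [-17.5  79.8  68.7] [16 16 15] [79 78 75]
244 [-13.2  79.4  71.5] [-17.5  79.6  71.1] [17 17 17] [79 78 76]
rear [0.07807589 0.07865321]
```

View pics/w3.png

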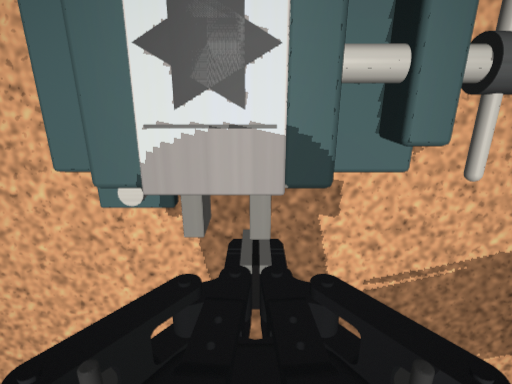

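send_rows(increments=[0,0,-0.006,0,0,0,0,0,-0.012,0,0,0,0,-0.03,-0.014,0,0,0,0,-0.075,-0.014,0,0,0,-0.005,-0.085,0.01,0,0,0,-0.01,-0.085,0.035,0,0,0,-0.015,-0.085,0.0575,0,0,0,-0.015,-0.085,0.0575,0,0,0])

```text
clock: 6.28
ee_pos: [0.5539, 0.0071, 0.1351]
tcp_rot: [-90.0, -0.0, -167.9]
force: [-0.7, -0.3, 0.9]
grip_width: 0.003
```

Run:
```python
from h import *; from cell import env
s=env.observe(); print(tov(np.array(s['ee_pos'])),s['tcp_rot'],s['force'])
plan(w(0,.033,.107),YAW-180,s)
c=env.camera("side");P=tov(cloud(c)).reshape(-1,3);x,y,z=P.T
for n,x0 in(('f',-.016),('r',.016)):
    m=(z>.062)&(z<.072)&(abs(x-x0)<.004)&(abs(y)>.05)&(abs(y)<.1);print(n,np.round(np.percentile(y[m],[0,2,98,100]),4))
```

```text
[0.00042334 0.0323273  0.13508535] [-8.99939828e+01 -1.48771041e-02 -1.67865883e+02] [-0.6837686  -0.29282249  0.93237776]
shift [ 0.0004  0.0281 -0.0007] turn [-0.01 -0.05  0.01] dist 0.028096597061039168
f [-0.0849 -0.0843  0.0782  0.0786]
r [-0.0849 -0.084  -0.0514 -0.0507]
```

send_rows(increments=[0,0.01,0,0,0,0,0,0.019,0,0,0,0,0,0.0245,0,0,0,0,0,0.0265,0,0,0,0,0,0.0275,0,0,0,0,0,0.0285,0,0,0,0,0,0.0285,0,0,0])

```text
validation failed for argument at $.in...
```

send_rows(increments=[0,0.01,0,0,0,0,0,0.019,0,0,0,0,0,0.0245,0,0,0,0,0,0.0265,0,0,0,0,0,0.0275,0,0,0,0,0,0.0285,0,0,0,0])

```text
clock: 7.08
ee_pos: [0.5539, 0.0078, 0.107]
tcp_rot: [-90.0, 0.0, -167.8]
force: [-0.7, 0.2, 0.2]
grip_width: 0.006
```

send_rows(increments=[0,0.0005,0,0,0,0,0,0.001,0,0,0,0,0,0.0015,0,0,0,0,0,0.002,0,0,0,0,0,0.0025,0,0,0,0])

```text
clock: 7.7
ee_pos: [0.5537, 0.0078, 0.1043]
tcp_rot: [-90.0, 0.0, -167.8]
force: [0.1, 0.4, -0.1]
grip_width: 0.0
```

send_rows(increments=[0,0.0005,0,0,0,0,0,0.001,0,0,0,0,0,0.0015,0,0,0,0,0,0.0015,0,0,0,0])

```text
clock: 8.2
ee_pos: [0.5538, 0.0078, 0.103]
tcp_rot: [-90.0, 0.0, -167.8]
force: [-2.0, -0.4, 5.0]
grip_width: -0.0
```

send_rows(increments=[0,0.0005,0,0,0,0,0,0.001,0,0,0,0,0,0.0015,0,0,0,0,0,0.002,0,0,0,0])

```text
clock: 8.7
ee_pos: [0.5537, 0.0078, 0.1008]
tcp_rot: [-90.0, 0.0, -167.8]
force: [-1.5, 0.3, 4.6]
grip_width: -0.001
```

send_rows(increments=[0,0.0005,0,0,0,0,0,0.001,0,0,0,0,0,0.0015,0,0,0,0,0,0.002,0,0,0,0,0,0.0025,0,0,0,0,0,0.003,0,0,0,0])

```text
clock: 9.45
ee_pos: [0.5537, 0.0078, 0.0978]
tcp_rot: [-90.0, 0.0, -167.8]
force: [-1.0, 1.5, 4.8]
grip_width: -0.001
```

Left end yields at ~5 N. Lift and cross to the right end.

send_rows(increments=[0,-0.01,0,0,0,0,0,-0.017,0.01,0,0,0,0,-0.017,0.035,0,0,0,0,-0.017,0.058,0,0,0,0,-0.017,0.066,0,0,0,0,-0.01,0.066,0,0,0,0,-0.007,0.066,0,0,0,0,-0.007,0.066,0,0,0])

```text
clock: 10.45
ee_pos: [0.5672, -0.0562, 0.1043]
tcp_rot: [-90.0, -0.1, -167.7]
force: [0.1, 0.4, 0.1]
grip_width: -0.002
```

```bash
cat > b.py <<'E'
from h import *; from cell import env
s=env.observe(); print('tcp',np.round(tov(np.array(s['ee_pos'])),4),np.round(s['force'],2))
for n in('side','scene'):
    c=env.camera(n);P=tov(cloud(c)).reshape(-1,3);x,y,z=P.T
    m=(z>.088)&(z<.112)&(abs(x)<.019)&(abs(y)<.042)
    if s['ee_pos'][2]<.2: m&=abs(y-tov(np.array(s['ee_pos']))[1])>.02
    q=P[m];A=np.c_[q[:,:2],np.ones(len(q))];k=np.linalg.lstsq(A,q[:,2],rcond=None)[0]
    r=q[:,2]-A@k;g=abs(r)<.003;k=np.linalg.lstsq(A[g],q[g,2],rcond=None)[0]
    print(n,g.sum(),'tilt y',k[1].round(4),'z L',(k[2]+.033*k[1]).round(4),'z R',(k[2]-.033*k[1]).round(4))
E
python3 b.py
```

```text
tcp [ 1.000e-04 -3.230e-02  1.043e-01] [0.07 0.4  0.06]
side 81 tilt y 0.0024 z L 0.0967 z R 0.0965
scene 95 tilt y 0.0141 z L 0.0945 z R 0.0936
```

send_rows(increments=[0,0.001,0,0,0,0,0,0.002,0,0,0,0,0,0.0025,0,0,0,0,0,0.003,0,0,0,0,0,0.0035,0,0,0,0])

```text
clock: 11.18
ee_pos: [0.5677, -0.0568, 0.1013]
tcp_rot: [-90.0, 0.0, -167.8]
force: [-0.2, -0.2, -0.4]
grip_width: 0.0
```

send_rows(increments=[0,0.0005,0,0,0,0,0,0.001,0,0,0,0,0,0.0015,0,0,0,0,0,0.002,0,0,0,0])

```text
clock: 11.68
ee_pos: [0.5676, -0.0567, 0.0993]
tcp_rot: [-90.0, -0.0, -167.8]
force: [0.4, 0.9, -0.3]
grip_width: 0.003
```

send_rows(increments=[0,0.0005,0,0,0,0,0,0.001,0,0,0,0,0,0.0015,0,0,0,0,0,0.002,0,0,0,0])

```text
clock: 12.18
ee_pos: [0.5676, -0.0567, 0.0972]
tcp_rot: [-90.0, -0.0, -167.8]
force: [0.9, -0.1, -0.6]
grip_width: 0.001
```

send_rows(increments=[0,0.0005,0,0,0,0,0,0.001,0,0,0,0,0,0.0015,0,0,0,0,0,0.002,0,0,0,0])

```text
clock: 12.68
ee_pos: [0.5677, -0.0568, 0.0953]
tcp_rot: [-90.0, 0.0, -167.8]
force: [-0.9, 0.9, 3.3]
grip_width: 0.0
```

send_rows(increments=[0,0.0005,0,0,0,0,0,0.001,0,0,0,0,0,0.0015,0,0,0,0])

```text
clock: 13.05
ee_pos: [0.5678, -0.0568, 0.095]
tcp_rot: [-90.0, 0.1, -167.8]
force: [-3.3, 2.1, 10.1]
grip_width: 0.002
```

send_rows(increments=[0,0.0004,0,0,0,0,0,0.0008,0,0,0,0,0,0.0008,0,0,0,0])

```text
clock: 13.42
ee_pos: [0.5678, -0.0568, 0.0949]
tcp_rot: [-90.0, 0.1, -167.7]
force: [-5.2, 2.6, 12.7]
grip_width: -0.003
```

Right end feels stiff at 12.7 N (z≈0.095), likely on the parallels. Back to the left.

send_rows(increments=[0,-0.008,0,0,0,0,0,-0.015,-0.01,0,0,0,0,-0.015,-0.035,0,0,0,0,-0.015,-0.058,0,0,0,0,-0.013,-0.066,0,0,0,0,-0.01,-0.066,0,0,0,0,-0.007,-0.066,0,0,0,0,-0.006,-0.066,0,0,0])

```text
clock: 14.42
ee_pos: [0.5535, 0.0072, 0.0985]
tcp_rot: [-90.0, -0.0, -167.8]
force: [-0.8, -1.0, 0.1]
grip_width: 0.0
```

send_rows(increments=[0,0.0005,0,0,0,0,0,0.001,0,0,0,0,0,0.0015,0,0,0,0,0,0.0015,0,0,0,0])

```text
clock: 14.92
ee_pos: [0.5537, 0.0077, 0.0976]
tcp_rot: [-90.0, 0.0, -167.8]
force: [0.2, -0.5, 0.5]
grip_width: -0.001
```

send_rows(increments=[0,0.0005,0,0,0,0,0,0.001,0,0,0,0,0,0.0015,0,0,0,0,0,0.002,0,0,0,0,0,0.002,0,0,0,0])

```text
clock: 15.55
ee_pos: [0.5538, 0.0079, 0.097]
tcp_rot: [-90.0, 0.1, -167.7]
force: [-4.4, 1.0, 9.5]
grip_width: 0.005
```

send_rows(increments=[0,0.0005,0,0,0,0,0,0.001,0,0,0,0,0,0.001,0,0,0,0])

```text
clock: 15.92
ee_pos: [0.5538, 0.0082, 0.096]
tcp_rot: [-90.0, 0.1, -167.7]
force: [-4.6, 2.6, 10.1]
grip_width: 0.005
```

Still yielding at ~10 N. Continue.

send_rows(increments=[0,0.0005,0,0,0,0,0,0.001,0,0,0,0,0,0.001,0,0,0,0])

```text
clock: 16.3
ee_pos: [0.5537, 0.0085, 0.095]
tcp_rot: [-90.0, 0.1, -167.7]
force: [-5.1, 3.7, 11.4]
grip_width: -0.0
```

send_rows(increments=[0,0.0005,0,0,0,0,0,0.001,0,0,0,0,0,0.001,0,0,0,0])

```text
clock: 16.68
ee_pos: [0.5536, 0.0087, 0.0944]
tcp_rot: [-90.1, 0.1, -167.7]
force: [-6.9, 5.0, 13.5]
grip_width: 0.0
```

send_rows(increments=[0,0.0005,0,0,0,0,0,0.001,0,0,0,0,0,0.001,0,0,0,0])

```text
clock: 17.05
ee_pos: [0.5537, 0.0087, 0.0944]
tcp_rot: [-90.0, 0.1, -167.7]
force: [-10.2, 4.8, 19.1]
grip_width: -0.002
```

Left is home (no yield to 19 N). Confirm the right end again.

send_rows(increments=[0,-0.008,0,0,0,0,0,-0.015,0.01,0,0,0,0,-0.015,0.035,0,0,0,0,-0.015,0.058,0,0,0,0,-0.013,0.066,0,0,0,0,-0.01,0.066,0,0,0,0,-0.007,0.066,0,0,0,0,-0.006,0.066,0,0,0])

```text
clock: 18.05
ee_pos: [0.5674, -0.0562, 0.0971]
tcp_rot: [-90.0, -0.0, -167.7]
force: [-0.4, -0.8, -0.5]
grip_width: -0.001
```

send_rows(increments=[0,0.0005,0,0,0,0,0,0.001,0,0,0,0,0,0.0015,0,0,0,0])

```text
clock: 18.42
ee_pos: [0.5677, -0.0566, 0.096]
tcp_rot: [-90.0, 0.0, -167.8]
force: [-0.5, 0.7, -1.2]
grip_width: 0.002
```

send_rows(increments=[0,0.0005,0,0,0,0,0,0.001,0,0,0,0,0,0.0015,0,0,0,0])

```text
clock: 18.8
ee_pos: [0.5677, -0.0568, 0.0945]
tcp_rot: [-90.0, 0.0, -167.8]
force: [-0.7, 0.0, 3.6]
grip_width: -0.001
```

send_rows(increments=[0,0.0005,0,0,0,0,0,0.001,0,0,0,0,0,0.001,0,0,0,0])

```text
clock: 19.18
ee_pos: [0.5677, -0.0568, 0.0945]
tcp_rot: [-90.0, 0.0, -167.8]
force: [-3.2, 0.3, 5.8]
grip_width: 0.001
```

send_rows(increments=[0,0.0005,0,0,0,0,0,0.001,0,0,0,0,0,0.0015,0,0,0,0])

```text
clock: 19.55
ee_pos: [0.5678, -0.0568, 0.0944]
tcp_rot: [-90.0, 0.1, -167.7]
force: [-7.3, 1.8, 17.2]
grip_width: -0.002
```

send_rows(increments=[0,0.0005,0,0,0,0,0,0.001,0,0,0,0,0,0.001,0,0,0,0])

```text
clock: 19.92
ee_pos: [0.5678, -0.0568, 0.0944]
tcp_rot: [-89.9, 0.1, -167.7]
force: [-8.3, 3.7, 20.3]
grip_width: -0.001
```

Both ends at 0.0944 and solid. One more press on the left before nudging the bar.

send_rows(increments=[0,-0.008,0,0,0,0,0,-0.015,-0.01,0,0,0,0,-0.015,-0.035,0,0,0,0,-0.015,-0.058,0,0,0,0,-0.013,-0.066,0,0,0,0,-0.01,-0.066,0,0,0,0,-0.006,-0.066,0,0,0,0,-0.004,-0.066,0,0,0])

```text
clock: 20.92
ee_pos: [0.5535, 0.0072, 0.0945]
tcp_rot: [-90.0, -0.0, -167.8]
force: [-1.8, 1.6, 6.9]
grip_width: -0.0
```

send_rows(increments=[0,0.0005,0,0,0,0,0,0.001,0,0,0,0,0,0.001,0,0,0,0])

```text
clock: 21.3
ee_pos: [0.5537, 0.0073, 0.0945]
tcp_rot: [-90.0, 0.0, -167.8]
force: [-2.0, -1.9, 5.3]
grip_width: 0.001
```

send_rows(increments=[0,0.0005,0,0,0,0,0,0.001,0,0,0,0,0,0.0015,0,0,0,0,0,0.0015,0,0,0,0])

```text
clock: 21.8
ee_pos: [0.5537, 0.0072, 0.0944]
tcp_rot: [-89.9, 0.1, -167.7]
force: [-6.3, -0.3, 14.1]
grip_width: 0.001
```

send_rows(increments=[0,0.0004,0,0,0,0,0,0.0008,0,0,0,0,0,0.0008,0,0,0,0])

```text
clock: 22.18
ee_pos: [0.5538, 0.0072, 0.0944]
tcp_rot: [-89.9, 0.1, -167.7]
force: [-7.8, -1.5, 18.3]
grip_width: 0.0
```

Solid. Lift and go out to stand off the left end, then look.

send_rows(increments=[0,-0.01,0,0,0,0,0,-0.035,0,0,0,0,0.005,-0.05,-0.025,0,0,0,0.012,-0.05,-0.055,0,0,0,0.016,-0.05,-0.07,0,0,0,0.016,-0.05,-0.072,0,0,0,0.016,-0.05,-0.072,0,0,0])

```text
clock: 23.05
ee_pos: [0.523, 0.0745, 0.1415]
tcp_rot: [-90.0, -0.0, -167.8]
force: [0.2, -0.3, 0.2]
grip_width: -0.001
```

Run:
```python
from h import *; from cell import env
s=env.observe(); print(tov(np.array(s['ee_pos'])),s['tcp_rot'],s['force'])
plan(w(-.016,.100,.052),YAW-180,s)
c=env.camera("wrist");P=tov(cloud(c,s)); cv2.imwrite("pics/w4.png",c["image"][:,:,::-1])
x,y,z=P.reshape(-1,3).T
for x0 in(-.016,.016):
    m=(z>.062)&(z<.072)&(abs(x-x0)<.004)&(y>.05);print(m.sum(),np.percentile(y[m],[98,99,100]))
m=(z>.085)&(z<.1)&(abs(x)<.02)&(abs(y)<.042);q=np.c_[x,y,z][m];print(np.linalg.lstsq(np.c_[q[:,:2],np.ones(len(q))],q[:,2],rcond=None)[0],len(q))
```

```text
[-0.01558279  0.10473385  0.14146327] [-8.99867239e+01 -1.78002321e-02 -1.67769685e+02] [ 0.16899674 -0.33542751  0.18183589]
shift [0.0004 0.0895 0.0047] turn [-0.01  0.05  0.02] dist 0.08958939828765368
388 [0.07836827 0.07874012 0.07887148]
405 [0.07784063 0.0779281  0.07822174]
[-0.00307811 -0.00367225  0.09539972] 7975
```

View pics/w4.png

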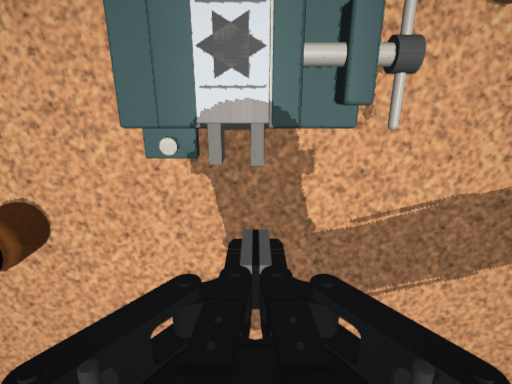

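Bar ends level (rows ~165 at columns 215 and 257), block flat. Descend and approach the bar's left end.

send_rows(increments=[0,0.03,0,0,0,0,0,0.065,0,0,0,0,0,0.085,0,0,0,0,0,0.09,0,0,0,0,0,0.09,0.004,0,0,0,0,0.09,0.008,0,0,0,0,0.09,0.0115,0,0,0,0,0.09,0.0125,0,0,0])

```text
clock: 24.1
ee_pos: [0.5257, 0.0623, 0.0521]
tcp_rot: [-90.0, 0.0, -167.8]
force: [0.3, 0.0, -0.8]
grip_width: 0.002
```

send_rows(increments=[0,0,0.0005,0,0,0,0,0,0.001,0,0,0,0,0,0.0015,0,0,0])

```text
clock: 24.48
ee_pos: [0.5257, 0.0611, 0.0517]
tcp_rot: [-90.0, -0.0, -167.8]
force: [0.0, 0.4, 0.2]
grip_width: 0.004
```

send_rows(increments=[0,0,0.0004,0,0,0,0,0,0.0008,0,0,0])

```text
clock: 24.72
ee_pos: [0.5259, 0.0603, 0.0517]
tcp_rot: [-90.0, 0.0, -167.8]
force: [0.1, 0.6, 0.4]
grip_width: 0.001
```

send_rows(increments=[0,0,0.0003,0,0,0,0,0,0.0006,0,0,0])

```text
clock: 24.98
ee_pos: [0.526, 0.0602, 0.0517]
tcp_rot: [-90.0, 0.0, -167.8]
force: [-1.9, 3.2, 0.6]
grip_width: 0.0
```

send_rows(increments=[0,0,0,0,0,0])

```text
clock: 25.1
ee_pos: [0.526, 0.0602, 0.0516]
tcp_rot: [-90.0, 0.0, -167.8]
force: [-1.8, 3.8, 1.5]
grip_width: 0.001
```

Holds at about 4 N without moving. Back off and rise.

send_rows(increments=[0,0,-0.006,0,0,0,0,0,-0.015,0,0,0,0,-0.02,-0.02,0,0,0,0,-0.06,-0.02,0,0,0,0,-0.11,-0.02,0,0,0,0,-0.15,-0.02,0,0,0,0,-0.16,-0.02,0,0,0,0,-0.16,-0.02,0,0,0])

```text
clock: 26.1
ee_pos: [0.5218, 0.0796, 0.2118]
tcp_rot: [-90.0, 0.0, -167.8]
force: [-0.1, -0.5, -0.3]
grip_width: 0.002
```

Run:
```python
from h import *; from cell import env
s=env.observe(); print(tov(np.array(s['ee_pos'])),s['force'])
c=env.camera("wrist");P=tov(cloud(c,s)); cv2.imwrite("pics/w5.png",c["image"][:,:,::-1])
x,y,z=P.reshape(-1,3).T
for x0 in(-.016,.016):
  for sg in (1,-1):
    m=(z>.062)&(z<.072)&(abs(x-x0)<.004)&(sg*y>.05)&(sg*y<.11);print(x0,sg,m.sum(),np.percentile(sg*y[m],[98,99,100]) if m.any() else '')
m=(z>.085)&(z<.1)&(abs(x)<.02)&(abs(y)<.042);q=np.c_[x,y,z][m];print(np.linalg.lstsq(np.c_[q[:,:2],np.ones(len(q))],q[:,2],rcond=None)[0],len(q))
```

```text
[-0.01566367  0.10994475  0.21176675] [-0.13552265 -0.47818336 -0.32777159]
-0.016 1 266 [0.07847885 0.0786128  0.07869244]
-0.016 -1 0 
0.016 1 238 [0.07765566 0.07770559 0.07775468]
0.016 -1 0 
[-1.67523406e-03  5.01293558e-05  9.53689117e-02] 5213
```

View pics/w5.png

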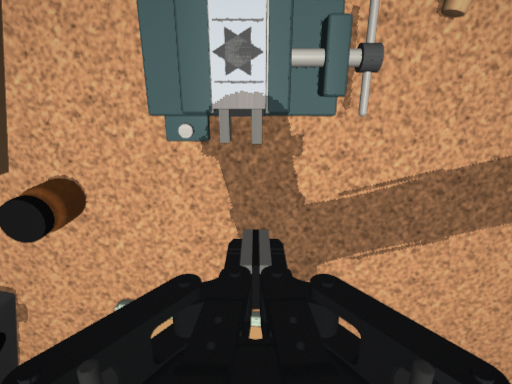

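The ends are level (about 142 px down, columns 224 and 257), and the block is flat. The arm is clear, so I'm handing in.

```bash
python3 -c "
from cell import env
print(env.finish_job())"
```

```text
the job is handed in; nothing more can be done
None
```

The front parallel is back level with the rear one, the block is pressed home on both parallels, and the job is handed in at about 26 s of the 72 allowed. `finish_job` gives no verdict, so the figures below are my own checks.

- **Front parallel:** I pushed it in from the left by about 30 mm while the block was still up. In the last look its left end was about 1 mm further left than the rear one's, with its middle at y ≈ −1 mm. The right ends were out of the wrist camera's view then. A side view taken before pressing had shown them level.
- **Block:** I pressed alternate ends in small steps. They yielded at about 5 to 11 N. Both ends then stood at z = 0.0944 m by touch and bore 18 to 20 N without moving. The highest force I read at the tool was about 22 N against the 35 N limit. The last view showed a tilt under 0.002 rad.
- **Nudge:** A push of about 4 N on the front parallel's left end moved it no more than 0.1 mm. The arm then backed off and stood clear at hand-in.
- **Disagreements:** The camera put the block's top about 1 mm higher than touch did. It also put the right ends about 3 mm further out in the side view than in the wrist view. I took both as calibration offset.
- **Bystanders:** I made no separate measurement of them. I felt no unexpected contact on the way.

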